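# Fill the ware tray and slide it into the drying rack

## Robot

A 7-joint arm with a two-finger parallel gripper is mounted at the origin on the work surface. World frame = base frame: x ahead of the robot, y to its left, z up, the work surface at z = 0. Lengths are in m, angles in rad, forces in N, time in s.
With the tool pointing down it reaches from about 0.425 to 0.925 m from the base axis. Payload 6.8 kg.
Tool frame: the origin (TCP) lies on the centre line of the jaws, within the pads' length; the fingertips stand 17 mm ahead of it and the grasp point (between the pads) lies 2 mm behind it; y points along the fingers, z is the direction in which the jaws open and shut, and the axes are right-handed (so a half turn about y gives the same grasp; the last joint's range is limited). The gripper opens to 85 mm and grips with 20 to 120 N. Pads are 22 mm wide; open, the fingers measure 114 mm over their backs; the gripper's body (76 mm by 85 mm) begins 54 mm behind the grasp point. The pads swing forward as they close: fully open they stand 13 mm farther back than shut.
Start: joints at [-1.396, 0.477, 0.022, 1.555, -0.011, 1.109, -0.083], TCP at [0.188, 0.648, 0.248] pointing down, gripper open.
Joint ranges: [-2.96, 2.96], [-0.34, 2.1], [-1.41, 1.46], [0.24, 2.44], [-1.37, 4.51], [0.17, 1.92], [-2.96, 2.96]. Speed limits (rad/s): [2.39, 2.39, 3.14, 3.14, 3.14, 3.14, 3.14].

## Interface

Orientations are given as a rotation vector (axis times angle).
In Python, from bench import r gives the robot as it stands. The module is installed in compiled form; this text tells all that it offers.
- The arm moves only by the tool arm_command, never from a script. Its argument "motion" is a list of rows, each a list of 2 entries, a list of its own where there are three numbers: the shift along the world's x, y, z in mm, then the turn about the world's z in degrees. In form: [[[dx, dy, dz], turn], ...]. A call has 1 to 20 rows; each row shifts and turns the pose as measured when the row begins; what a row does not reach is not made up. A row lasts 1/8 s, in which the tool goes at most 62.5 mm and 10.7 degrees, less where a joint would pass 70% of its speed; a pose out of reach is approached as far as the arm can. A call is refused whole if a number of a shift passes 62.5 or a number of a turn 10.7, either way. A call with a gripper value outside its range is refused whole. "fingers" is the opening, from -1 (shut) to 1 (fully open), so that 0 is half open, set as the call begins (left out, the last holds). The fingers move at their own pace and stop on an object; "grip_force" is the grip in N (left out, the last holds). Time passes only in rows, so rows that do not move let the fingers close. It gives the time, the measured TCP pose, the force and the opening at its end, in the units of the state.
- r.get_obs(): the state, without advancing time (a new reading comes with each control period).
- r.grab_frame(name): name is "scene" or "side" or "wrist"; returns a dict with "frame" (400x640x3 uint8, red, green, blue), "depth" (400x640 float32, m along the optical axis (not along the pixel's ray), 0 where there is no reading), "fx", "fy", "cx", "cy" (pixels), "eye" and "attitude" of the camera in the world; the wrist camera has in their place "mount" (4x4, takes a point from camera to tool coordinates, whose origin is the TCP and whose axes are the tool frame's). Camera axes: x right, y up, looking along -z (the intrinsics and any distortion apply to the point x, -y, -z); pixel columns grow to the right and rows downward; lengths in m; the calibration is good to about 2 mm. A picture is of the moment at which its call begins: read the wrist's pose just before it.
- r.hand_in(): hands the job in, once; it reports no verdict.
The state is a dict: "clock": time; "joints": joint angles; "qvel": joint speeds; "tau": joint torques, N m; "tcp_pos": TCP position; "orientation": TCP orientation; "contact_force": force on the tool from outside, world axes, zero at the start; "moment": the same for the moment, N m; "grip_width": finger opening in m.
Only numpy, scipy, OpenCV 4.12 (cv2) and the standard library are available. Lean on these libraries where they do the work, as an engineer would, in place of code of your own. Each camera call takes 0.05 s, during which the arm holds its last target. There are 200 camera calls.

## Task

One footed cup with a blue rim has been left standing among the other pots on the bench: set it upright in the empty front place of the wooden ware tray, with the two that are already there. Then carry the tray level to the drying rack and slide it into the free middle tier, under the overhanging board, until it is fully home against the back stop, and let go. Keep the three cups standing on the tray, and leave everything else on the bench where it is.

Things in the scene. Friction and masses are not known exactly. Their poses are not given: they have to be found in the camera images.
- tray: Loose plywood ware tray, 0.18 kg empty (varies), two cups at its back. Origin: centre of its underside; x points from the handle end (front) to the back, which enters the rack first; z up. Floor 160 (x) by 140 (y) mm, 8 mm thick. Rims: side strips with inner faces at y = +-60 and back strip at x = +72, tops at z = 30; front strip with inner face at x = -68, top at z = 36.
- tray_grip (a point): Middle of the tray's stub handle, at (-115, 0, 32) mm in the tray frame, axes as the tray's. The wooden stub is 28 mm wide (y) with flat upright sides, from x = -80 to -140 and z = 18 to 44 mm. Pinch it across its width (fingers closing along y), the tool leaning at any pitch; gripped firmly (100 N or more) the loaded tray, some 0.4 kg, lifts by it and stays level; a weak grip lets its back sag.
- tray_place (a point): Middle of the tray's empty front place, on its floor, at (-30, 0, 8) mm in the tray frame: the middle of the last cup's foot belongs about here.
- cup_left: Bisque clay cup with a blue rim band, 88 mm tall, standing on the tray at about (36, 32) mm in the tray frame. Shape: round foot 48 mm across, wall from 28 mm height upward about 59 mm across. Origin: centre of its underside, z up. About 70 g.
- cup_right: A cup like cup_left, standing on the tray at about (36, -32) mm in the tray frame.
- last_cup: The third cup, like cup_left (88 mm tall, 59 mm across from 28 mm height to the rim, blue rim band, about 70 g), standing on the bench in a row with green_jar and white_vase, which share its three standing places at random. Origin: centre of its underside, z up.
- rack: Fixed steel drying rack, three tiers, open to its own -x (front); 335 mm tall, 180 deep (x), 208 wide (y). Origin: centre of its underside; x is the way a tray slides in. Lower tier full, middle tier free. On the upper tier a loaded ware board, 150 mm wide, underside at z = 295, sticks out over the mouth as far as x = -138 mm, so the gripper must lean back, top away from the rack.
- rack_home (a point): In the free middle tier, at (0, 0, 150) mm in the rack frame, axes as the rack's: where the tray's origin is when fully home, axes alike. Two angle runners, tops at this height, 60 to 82 mm either side of the middle, x = -90 to +90 mm; upright side flanges 154 mm apart, 19 mm tall; a back stop bar whose front face at x = +80 mm meets the tray's back edge.
- rack_mouth (a point): Middle of the front of the free tier at runner height, at (-85, 0, 150) mm in the rack frame. In front of it the side flanges flare outwards, and the runners' lips slope down a few mm, both ending at x = -112 mm.
- green_jar: Bystander: squat dark green lidded jar, 68 mm across, 82 mm tall. Origin: centre of its underside.
- white_vase: Bystander: small white vase, 66 mm across, 85 mm tall. Origin: centre of its underside.
- glaze_bottle: Bystander: tall grey bottle, 62 mm across, 190 mm tall, standing on the bench beside the rack's mouth, close to the tray's way in (its middle 118 to 142 mm to the rack's -y side, 130 to 180 mm in front of the rack's origin). Origin: centre of its underside.
- brush_pot: Bystander: blue pot of brushes, 80 mm across, about 235 mm tall with the brushes. Origin: centre of its underside.
- paddle: Bystander: flat wooden paddle lying on the bench, about 175 by 50 mm, 12 mm thick. Origin: on its underside, within the outline, its blade towards +x.
- kidney: Bystander: flat steel scraper disc lying on the bench, 66 mm across, 8 mm thick. Origin: centre of its underside.
There are look-alikes about, which are no part of the job. What is shaped like the last_cup but orange is not meant.

How it is judged:
On the way, in this order (a step that is already met when the one before it is completed fails the run):
1. the last cup stands upright in the front place of the tray, let go, with the tray still outside the rack (x of last_cup in the frame of tray between -0.062 and 0 m and y of last_cup in the frame of tray between -0.035 and 0.035 m and z of last_cup in the frame of tray between 0.004 and 0.013 m and angle between last_cup's own z axis and vertical below 0.1 rad and contact force between the fingers and last_cup below 0.1 N and horizontal distance between tray and rack_home above 0.17 m), for 0.2 s.
2. the tray is fully home in the middle tier of the rack (x of tray in the frame of rack_home above -0.01 m and z of tray in the frame of rack_home between -0.006 and 0.008 m), for 0.2 s.
At the end, for the whole second after the job is handed in: The tray lies at rest on the runners of the rack's free middle tier, within 10 mm of fully home against the back stop, within 12 mm of the middle, level and straight (within about 5 degrees), and all three cups stand upright on its floor inside the rim (x of tray in the frame of rack_home between -0.01 and 0.01 m and y of tray in the frame of rack_home between -0.012 and 0.012 m and z of tray in the frame of rack_home between -0.006 and 0.006 m and angle between tray's own z axis and vertical below 0.05 rad and angle between the x axis of tray and the x axis of rack, either way round below 0.09 rad and linear speed of tray below 0.01 m/s and x of last_cup in the frame of tray between -0.07 and 0.07 m and y of last_cup in the frame of tray between -0.06 and 0.06 m and z of last_cup in the frame of tray between 0.003 and 0.015 m and z of cup_left in the frame of tray between 0.003 and 0.015 m and z of cup_right in the frame of tray between 0.003 and 0.015 m and horizontal distance between each of cup_left, cup_right and tray below 0.09 m and angle between each of last_cup, cup_left, cup_right's own z axis and vertical below 0.1 rad); the robot touches nothing.
It fails at once if one of the three cups is tipped over (more than 35 degrees) (angle between any of last_cup, cup_left, cup_right's own z axis and vertical above 0.6 rad).
It fails at once if another thing on the bench is moved by more than 25 mm (distance of any of green_jar, white_vase, glaze_bottle, brush_pot, paddle, kidney from where it was at the start of the episode above 0.025 m).
It fails at once if the tray is tilted by more than about 20 degrees (angle between tray's own z axis and vertical above 0.35 rad).
It also fails if it takes over 62 s, if anything falls off the work surface, if the arm or the gripper's body presses on something with over 40 N, if the wrist force passes 120 N, or if a joint passes its speed limit or range.

## Working session

There is one attempt and no reset: what is moved stays moved. The work goes in short steps, Python scripts to look and compute and a tool call to move; the robot and the scene stay as the last step left them, time stands still between calls to the robot, and variables do not carry over. Pictures are saved under pics/ and viewed, about 8 in all and at most 12, crops included, and the job is handed in when it is done.

Besides the shell and the picture viewer there is one more tool, called after "Emit:" in YAML: its name, and indented under it one key for each argument. arm_command: Moves the arm, as the interface text tells. Its arguments: {"type":"object","properties":{"motion":{"type":"array"},"fingers":{"type":"number"},"grip_force":{"type":"number"}},"required":["motion"]}

```bash
mkdir -p pics; cat > h.py <<'E'
import numpy as np, cv2
from scipy.spatial.transform import Rotation as R
from bench import r
def cam(name):
    o=r.get_obs(); f=r.grab_frame(name)
    if "mount" in f:
        T=np.eye(4); T[:3,:3]=R.from_rotvec(o["orientation"]).as_matrix(); T[:3,3]=o["tcp_pos"]
        M=T@np.array(f["mount"]); f["C"]=M[:3,3]; f["Rm"]=M[:3,:3]
    else:
        a=np.array(f["attitude"]); f["C"]=np.array(f["eye"]); f["Rm"]=R.from_rotvec(a).as_matrix() if a.shape==(3,) else (a if a.shape==(3,3) else R.from_quat(a).as_matrix())
    return f
def cloud(f):
    d=f["depth"]; v,u=np.mgrid[0:400,0:640]
    P=np.stack([(u-f["cx"])/f["fx"]*d,-(v-f["cy"])/f["fy"]*d,-d],-1)
    W=P@f["Rm"].T+f["C"]; W[d<=0]=np.nan; return W
def save(f,n): cv2.imwrite("pics/"+n,f["frame"][:,:,::-1])
E
python3 - <<'E'
from h import *
o=r.get_obs(); print(o)
for n in ("scene","side"):
    f=cam(n); print({k:v for k,v in f.items() if k not in("frame","depth")}, (f["depth"]>0).mean())
    save(f,n+"0.png"); np.save(n+"0.npy",cloud(f)); 
E
```

```text
{'clock': 0.0, 'joints': array([-1.39611484,  0.47783226,  0.02235045,  1.5564692 , -0.01150966,
        1.10925977, -0.08310239]), 'qvel': array([-7.87796274e-04,  3.88991310e-04, -9.58662369e-05, -1.56374888e-03,
       -1.08405330e-03,  4.31625469e-04, -2.70673747e-04]), 'tau': array([-9.05510260e-04, -5.96457767e+01,  1.60766110e+00, -2.81195319e+01,
        1.25381458e-02,  9.26291279e-03,  6.12314807e-05]), 'tcp_pos': array([0.18820344, 0.64764878, 0.24729682]), 'orientation': array([-1.56121461,  0.22211319, -0.22191505]), 'contact_force': array([-0.14676289, -0.1004287 , -0.12714682]), 'moment': array([ 0.00434431, -0.00168381, -0.0140894 ]), 'grip_width': 0.08534337109228263}
{'fx': 384.7037934908291, 'fy': 384.7037934908291, 'cx': 314.4129178679582, 'cy': 204.80752908911577, 'eye': array([ 1.1743233 , -0.26286679,  0.68552314]), 'attitude': array([0.78168787, 0.50315122, 1.09349548]), 'C': array([ 1.1743233 , -0.26286679,  0.68552314]), 'Rm': array([[ 0.39168034, -0.58976818,  0.70622943],
       [ 0.92002918,  0.24142618, -0.30864171],
       [ 0.01152478,  0.77064057,  0.63716583]])} 0.99604296875
{'fx': 460.5623090812015, 'fy': 460.5623090812015, 'cx': 327.81112479448973, 'cy': 195.91855779075948, 'eye': array([ 0.37419205, -0.78643344,  0.71373268]), 'attitude': array([ 0.91113994, -0.07354709, -0.19919722]), 'C': array([ 0.37419205, -0.78643344,  0.71373268]), 'Rm': array([[ 0.97905277,  0.14025218, -0.14759743],
       [-0.20251651,  0.59588411, -0.77711594],
       [-0.02104124,  0.79072843,  0.61180537]])} 0.99601171875
```

View pics/scene0.png

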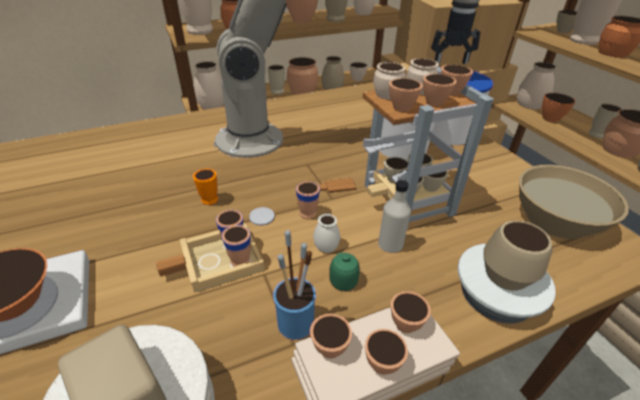

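View pics/side0.png

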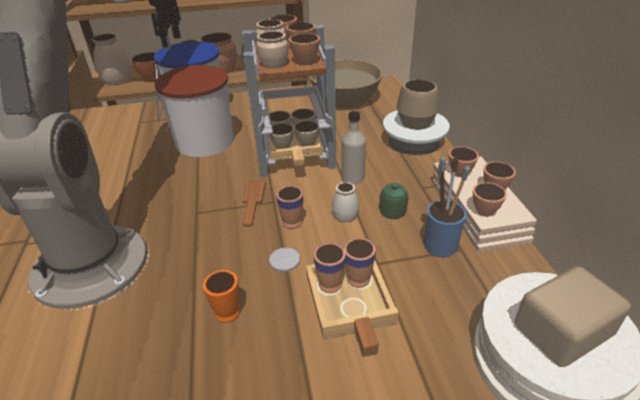

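```bash
python3 - <<'E'
from h import *
W=[np.load(n+"0.npy") for n in("scene","side")]
I=[cv2.imread("pics/%s0.png"%n) for n in("scene","side")]
for i,n in enumerate(("scene","side")):
    px={"scene":dict(last=(307,198),trayL=(230,222),trayR=(237,235),place=(208,262),handle=(171,265),vase=(327,235),jar=(344,272),brush=(295,310),bottle=(393,235),kid=(262,216),paddle=(340,186),board=(400,110),rackfoot=(455,212)),
     "side":dict(last=(290,205),trayL=(329,265),trayR=(360,260),place=(353,308),handle=(368,336),vase=(345,207),jar=(393,205),brush=(442,235),bottle=(353,160),kid=(284,259),paddle=(255,200),board=(290,72),lowhandle=(297,156),pL=(260,120),pR=(332,120))}[n]
    for k,(u,v) in px.items(): print(n,k,W[i][v,u].round(3))
P=np.concatenate([w.reshape(-1,3) for w in W]); C=np.concatenate([im.reshape(-1,3) for im in I])
# top-down map, 1.5mm/px, x up, y left
m=np.isfinite(P).all(1)&(P[:,2]<0.5)&(P[:,2]>-.02); P=P[m];C=C[m]
o=np.argsort(P[:,2]);P=P[o];C=C[o]
u=((0.75-P[:,1])/0.002).astype(int);v=((0.95-P[:,0])/0.002).astype(int)
ok=(u>=0)&(u<600)&(v>=0)&(v<425); T=np.zeros((425,600,3),np.uint8);T[v[ok],u[ok]]=C[ok]
T=cv2.dilate(T,np.ones((2,2)))
for y in np.arange(-.4,.7,.1):cv2.putText(T,"%.1f"%y,(int((.75-y)/.002),10),0,.35,(0,255,0))
for x in np.arange(.2,.95,.1):cv2.putText(T,"%.1f"%x,(0,int((.95-x)/.002)),0,.35,(0,255,0))
cv2.imwrite("pics/top0.png",T)
E
```

```text
scene last [0.471 0.024 0.079]
scene trayL [ 0.507 -0.179  0.098]
scene trayR [ 0.556 -0.175  0.099]
scene place [ 0.525 -0.247  0.011]
scene handle [ 0.535 -0.323  0.045]
scene vase [0.594 0.024 0.06 ]
scene jar [0.711 0.01  0.062]
scene brush [ 0.787 -0.128  0.103]
scene bottle [0.656 0.164 0.064]
scene kid [ 0.416 -0.083  0.01 ]
scene paddle [0.379 0.165 0.014]
scene board [0.538 0.214 0.315]
scene rackfoot [0.599 0.405 0.011]
side last [0.44  0.012 0.075]
side trayL [ 0.483 -0.206  0.097]
side trayR [ 0.543 -0.203  0.093]
side place [ 0.52  -0.243  0.009]
side handle [ 0.524 -0.333  0.043]
side vase [0.564 0.008 0.05 ]
side jar [ 0.674 -0.008  0.048]
side brush [ 0.731 -0.148  0.068]
side bottle [0.62  0.155 0.075]
side kid [ 0.409 -0.085  0.009]
side paddle [0.365 0.129 0.013]
side board [0.482 0.189 0.307]
side lowhandle [0.485 0.208 0.074]
side pL [0.404 0.244 0.169]
side pR [0.585 0.238 0.149]
```

View pics/top0.png

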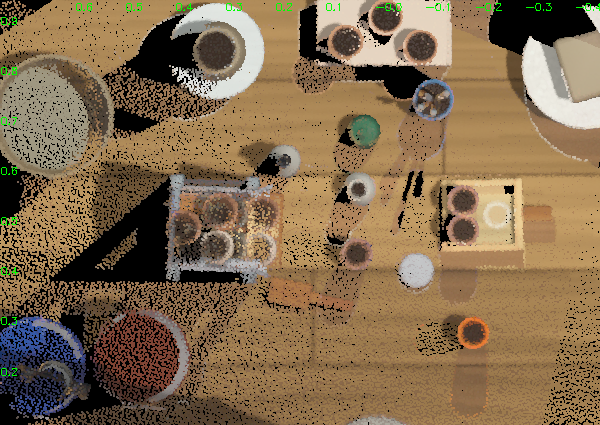

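```bash
python3 - <<'E'
from h import *
from scipy.optimize import least_squares
W=[np.load(n+"0.npy").reshape(-1,3) for n in("scene","side")]
def circ(c,z0,z1,rad,R0):
    for nm,P in zip("AB",W):
        m=(P[:,2]>z0)&(P[:,2]<z1)&(np.hypot(P[:,0]-c[0],P[:,1]-c[1])<R0+.015);Q=P[m]
        s=least_squares(lambda p:np.hypot(Q[:,0]-p[0],Q[:,1]-p[1])-rad,c,loss="soft_l1",f_scale=.002)
        print(nm,m.sum(),s.x.round(4),"rms",np.sqrt((s.fun**2).mean()).round(4))
print("last");circ((.445,.035),.04,.086,.0295,.0295)
print("cR");circ((.545,-.18),.05,.094,.0295,.0295)
print("cL");circ((.485,-.18),.05,.094,.0295,.0295)
print("bottle");circ((.63,.175),.03,.1,.031,.031)
print("vase");circ((.575,.03),.02,.06,.033,.033)
# tray: rim tops
for nm,P in zip("AB",W):
    m=(P[:,2]>.024)&(P[:,2]<.05)&(abs(P[:,0]-.51)<.12)&(P[:,1]<-.10)&(P[:,1]>-.38);Q=P[m][:,:2]
    h=Q[Q[:,1]<-.315]; h=P[m&(P[:,1]<-.315)&(P[:,2]>.04)][:,:2]
    print(nm,"tray rect",cv2.minAreaRect(P[m&(P[:,1]>-.30)&(P[:,2]<.04)][:,:2].astype(np.float32)),"handle",cv2.minAreaRect(h.astype(np.float32)),h.mean(0))
# rack: points z .1-.335
for nm,P in zip("AB",W):
    m=(P[:,2]>.315)&(P[:,2]<.36)&(abs(P[:,0]-.5)<.14)&(P[:,1]<.45)&(P[:,1]>.1);Q=P[m]
    print(nm,"top",np.percentile(Q,[1,50,99],axis=0).round(3).tolist())
    m=(P[:,2]>.02)&(P[:,2]<.28)&(abs(P[:,0]-.5)<.14)&(P[:,1]<.45)&(P[:,1]>.2);Q=P[m]
    for x0,x1 in((.38,.42),(.57,.63)):
        q=Q[(Q[:,0]>x0)&(Q[:,0]<x1)];print(np.percentile(q,[1,50,99],axis=0).round(3).tolist())
P=np.concatenate(W);m=(P[:,2]>.325)&(P[:,2]<.345)&(P[:,0]>.36)&(P[:,0]<.63)&(P[:,1]>.15)&(P[:,1]<.45)
T=np.zeros((300,300),np.uint8);T[((.63-P[m,0])*1000).astype(int),((.45-P[m,1])*1000).astype(int)]=255
n,l,s,c=cv2.connectedComponentsWithStats(cv2.dilate(T,np.ones((5,5))))
for i in range(1,n):
    if s[i,4]>100: print("blob z.335 x,y",(.63-c[i,1]/1000).round(3),(.45-c[i,0]/1000).round(3),s[i])
E
```

```text
last
A 279 [0.4422 0.0368] rms 0.0014
B 368 [0.4422 0.0399] rms 0.0017
cR
A 356 [ 0.5481 -0.1771] rms 0.0039
B 472 [ 0.5474 -0.174 ] rms 0.0051
cL
A 61 [ 0.4905 -0.1772] rms 0.0008
B 513 [ 0.4908 -0.175 ] rms 0.0031
bottle
A 565 [0.6281 0.1831] rms 0.001
B 553 [0.6275 0.186 ] rms 0.0016
vase
A 347 [0.5684 0.0348] rms 0.0022
B 400 [0.5711 0.0393] rms 0.0026
A tray rect ((0.5197734236717224, -0.21685785055160522), (0.1449671983718872, 0.16653147339820862), 1.4873846769332886) handle ((0.5242554545402527, -0.3340575397014618), (0.029984451830387115, 0.03829919919371605), 2.114793062210083) [ 0.52610245 -0.33436725]
B tray rect ((0.5198532938957214, -0.21512819826602936), (0.14063036441802979, 0.16848446428775787), 1.2132328748703003) handle ((0.5223309993743896, -0.33342990279197693), (0.028060194104909897, 0.036849141120910645), 0.09488406032323837) [ 0.52180155 -0.33468824]
A top [[0.43, 0.196, 0.315], [0.544, 0.286, 0.336], [0.6, 0.406, 0.36]]
[[0.387, 0.218, 0.025], [0.409, 0.249, 0.159], [0.419, 0.362, 0.245]]
[[0.571, 0.225, 0.022], [0.59, 0.349, 0.161], [0.601, 0.407, 0.277]]
B top [[0.388, 0.197, 0.315], [0.473, 0.215, 0.336], [0.594, 0.409, 0.36]]
[[0.385, 0.218, 0.023], [0.4, 0.245, 0.152], [0.42, 0.408, 0.276]]
[[0.57, 0.212, 0.024], [0.581, 0.239, 0.169], [0.595, 0.405, 0.277]]
blob z.335 x,y 0.558 0.395 [  38   26   48   93 2128]
blob z.335 x,y 0.583 0.246 [189  33  31  30 778]
blob z.335 x,y 0.543 0.298 [117  68  55  50 931]
blob z.335 x,y 0.528 0.214 [ 202   73   55   68 1462]
blob z.335 x,y 0.498 0.361 [ 82 128  15  10 101]
blob z.335 x,y 0.451 0.213 [ 213  142   41   75 1169]
blob z.335 x,y 0.408 0.404 [ 31 199  29  44 893]
blob z.335 x,y 0.397 0.253 [179 221  35  27 709]
```

Emit:
arm_command:
  motion:
    - [[0,0,60],0]
    - [[0,0,60],0]
    - [[0,0,60],0]
    - [[0,0,60],0]
    - [[4,-50,0],-5.6]
    - [[4,-50,0],-5.6]
    - [[4,-50,0],-5.6]
    - [[4,-50,0],-5.6]
    - [[25,-37,0],-5.6]
    - [[25,-37,0],-5.6]
    - [[25,-37,0],-5.6]
    - [[25,-37,0],-5.6]
    - [[28,-52,0],-5.6]
    - [[28,-52,0],-5.6]
    - [[28,-52,0],-5.6]
    - [[28,-52,0],-5.6]
    - [[28,-52,0],-5.6]
  fingers: 1
  grip_force: 40

```text
clock: 2.22
tcp_pos: [0.4447, 0.0187, 0.4874]
orientation: [-1.208, 1.229, -1.213]
contact_force: [1.3, -0.4, -0.1]
grip_width: 0.0854
```

Emit:
arm_command:
  motion:
    - [[0,10,-60],0]
    - [[-1,10,-60],0]
    - [[-1,0,-60],0]
    - [[0,0,-30],0]
    - [[0,0,0],0]

```text
clock: 2.85
tcp_pos: [0.4425, 0.0325, 0.2721]
orientation: [-1.199, 1.238, -1.224]
contact_force: [-0.0, 0.1, 1.0]
grip_width: 0.0857
```

```bash
cat > look.py <<'E'
from h import *
from scipy.optimize import least_squares
f=cam("wrist");save(f,"w1.png");W=cloud(f).reshape(-1,3);o=r.get_obs()
M=R.from_rotvec(o["orientation"]).as_matrix();print(o["clock"],o["tcp_pos"],"y axis",M[:,1].round(3),"open yaw",np.degrees(np.arctan2(M[1,2],M[0,2])),"mount",np.array(f["mount"]).round(3).tolist())
c=(.442,.038);m=(W[:,2]>.04)&(W[:,2]<.095)&(np.hypot(W[:,0]-c[0],W[:,1]-c[1])<.05);Q=W[m]
t=Q[Q[:,2]>.082]
print(m.sum(),len(t),cv2.minEnclosingCircle(t[:,:2].astype(np.float32)),Q[:,2].max(),o["joints"])
E
python3 look.py
```

```text
2.9 [0.4433482  0.03259068 0.27330924] y axis [-0.006  0.005 -1.   ] open yaw -1.6276859742366696 mount [[-0.001, -0.956, -0.294, -0.075], [-0.0, 0.294, -0.956, -0.125], [1.0, -0.001, -0.001, -0.0], [0.0, 0.0, 0.0, 1.0]]
2885 2820 ((0.4441588521003723, 0.037888627499341965), 0.030832728371024132) 0.09076943226122602 [-0.8914364   0.05041855  0.7215843   2.08061297 -0.04532283  1.02874674
 -0.17532448]
```

View pics/w1.png

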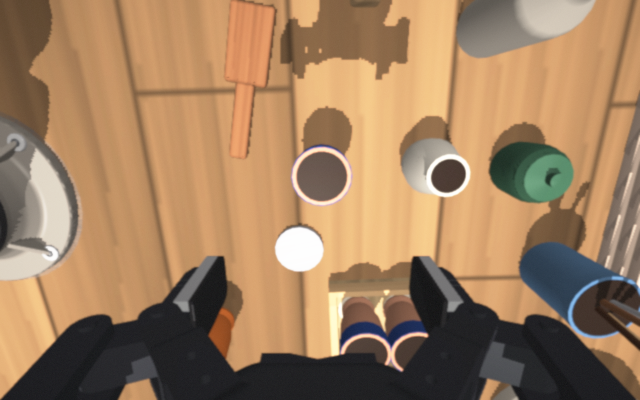

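```bash
python3 - <<'E'
from h import *
t=r.get_obs()["tcp_pos"]
out=[]
for n in("scene","side"):
    f=cam(n);W=cloud(f);np.save(n+"1.npy",W)
    p=f["Rm"].T@(t+[0,0,.1]-f["C"]);u=int(f["cx"]-f["fx"]*p[0]/p[2]);v=int(f["cy"]+f["fy"]*p[1]/p[2])
    y0=max(0,min(400-160,v-90));x0=max(0,min(640-160,u-80));print(n,u,v,x0,y0)
    out.append(cv2.resize(f["frame"][y0:y0+160,x0:x0+160,::-1],(400,400),interpolation=cv2.INTER_CUBIC))
    Q=W.reshape(-1,3)-t
    for z in np.arange(-.02,.34,.02):
        q=Q[(abs(Q[:,2]-z)<.01)&(abs(Q[:,0])<.16)&(abs(Q[:,1])<.16)]
        if len(q)>5:print(z.round(2),len(q),q[:,0].min().round(3),q[:,0].max().round(3),q[:,1].min().round(3),q[:,1].max().round(3))
cv2.imwrite("pics/grip.png",np.hstack(out))
E
```

```text
scene 305 79 225 0
0.0 80 -0.047 0.057 -0.014 0.011
0.02 258 -0.048 0.121 -0.014 0.159
0.04 355 -0.072 0.121 -0.017 0.16
0.06 261 -0.069 0.075 -0.02 0.009
0.08 295 -0.068 0.072 -0.022 0.018
0.1 266 -0.029 0.071 -0.022 0.017
0.12 310 -0.01 0.04 -0.04 0.031
0.14 379 -0.006 0.039 -0.04 0.03
0.16 382 -0.024 0.038 -0.039 0.035
0.18 397 -0.014 0.043 -0.041 0.036
0.2 453 -0.019 0.041 -0.042 0.034
0.22 506 -0.013 0.04 -0.04 0.044
0.24 511 -0.007 0.041 -0.04 0.04
0.26 204 -0.002 0.04 -0.04 0.031
side 278 72 198 0
0.0 53 -0.055 0.054 -0.015 0.012
0.02 167 -0.057 0.118 -0.013 0.158
0.04 302 -0.075 0.118 -0.015 0.16
0.06 542 -0.075 0.072 -0.02 0.017
0.08 572 -0.072 0.069 -0.022 0.007
0.1 618 -0.07 0.082 -0.022 0.16
0.12 374 -0.038 0.036 -0.039 0.002
0.14 460 -0.038 0.036 -0.04 0.0
0.16 489 -0.038 0.035 -0.039 0.018
0.18 477 -0.04 0.039 -0.042 0.005
0.2 562 -0.04 0.037 -0.042 0.004
0.22 554 -0.038 0.035 -0.041 0.002
0.24 207 -0.037 0.033 -0.04 -0.005
```

View pics/grip.png

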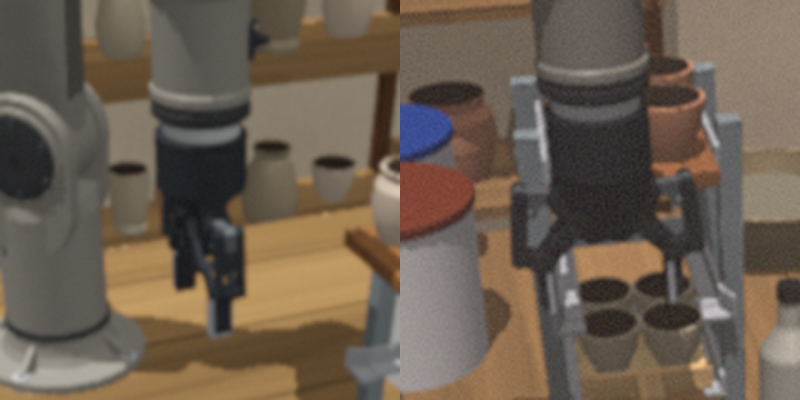

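Emit:
arm_command:
  motion:
    - [[0,5,-50],0]
    - [[0,0,-60],0]
    - [[0,0,-60],0]
    - [[0,0,-25],0]
    - [[0,0,-15],0]
    - [[0,0,0],0]

```text
clock: 3.75
tcp_pos: [0.457, 0.0438, 0.0693]
orientation: [-1.169, 1.218, -1.221]
contact_force: [-0.0, 0.3, -0.1]
grip_width: 0.0852
```

```bash
python3 - <<'E'
from h import *
o=r.get_obs();M=R.from_rotvec(o["orientation"]).as_matrix();print(o["joints"].round(3),o["tcp_pos"],M.round(3).tolist(),o["contact_force"])
E
```

```text
[-0.661  0.448  0.537  2.244 -0.484  0.532  0.229] [0.4570248  0.0437615  0.06934442] [[-0.021, 0.022, 1.0], [-1.0, 0.019, -0.022], [-0.019, -1.0, 0.021]] [-0.03197579  0.26110371 -0.11767939]
```

Emit:
arm_command:
  motion:
    - [[-7,-3,0],0]
    - [[-7,0,0],0]

```text
clock: 4.0
tcp_pos: [0.4447, 0.0412, 0.0717]
orientation: [-1.164, 1.215, -1.221]
contact_force: [-0.6, -0.1, -0.6]
grip_width: 0.085
```

```bash
python3 - <<'E'
from h import *
o=r.get_obs();M=R.from_rotvec(o["orientation"]).as_matrix();print(o["joints"].round(3),o["tcp_pos"],M.round(3).tolist(),o["contact_force"])
E
```

```text
[-0.669  0.425  0.542  2.274 -0.481  0.517  0.23 ] [0.44468453 0.04115372 0.07169487] [[-0.021, 0.026, 0.999], [-1.0, 0.021, -0.021], [-0.021, -0.999, 0.026]] [-0.5945671 -0.0545896 -0.5598978]
```

Emit:
arm_command:
  motion:
    - [[-1,-2,-7],0]
    - [[0,-1,-3],0]
    - [[0,0,0],0]

```text
clock: 4.38
tcp_pos: [0.4435, 0.0385, 0.0622]
orientation: [-1.162, 1.214, -1.221]
contact_force: [0.6, 1.2, -0.1]
grip_width: 0.0852
```

Emit:
arm_command:
  motion:
    - [[0,0,0],0]
    - [[0,0,0],0]
    - [[0,0,0],0]
    - [[0,0,0],0]
    - [[0,0,0],0]
  fingers: -1
  grip_force: 30

```text
clock: 5.0
tcp_pos: [0.4437, 0.0384, 0.0625]
orientation: [-1.162, 1.215, -1.22]
contact_force: [0.1, -0.5, 1.4]
grip_width: 0.0583
```

Emit:
arm_command:
  motion:
    - [[0,0,30],0]
    - [[0,0,50],0]
    - [[0,0,60],0]
    - [[15,-40,10],0.5]
    - [[20,-58,0],0.5]
    - [[20,-58,0],0.5]
    - [[20,-58,0],0.5]
    - [[5,-50,0],0.5]
    - [[0,-10,0],0.5]
    - [[0,0,0],0]

```text
clock: 6.25
tcp_pos: [0.5253, -0.2389, 0.2165]
orientation: [-1.193, 1.165, -1.17]
contact_force: [0.2, 0.7, -1.2]
grip_width: 0.0586
```

```bash
cat > tray.py <<'E'
from h import *
o=r.get_obs();M=R.from_rotvec(o["orientation"]).as_matrix();print(o["joints"].round(3),o["tcp_pos"].round(4),"fingers dir",M[:,1].round(3),"yaw",np.degrees(np.arctan2(M[1,2],M[0,2])).round(2),o["contact_force"].round(2))
E
python3 tray.py; python3 - <<'E'
from h import *
f=cam("wrist");save(f,"w2.png")
E
```

```text
[-0.261  0.43   0.785  1.877 -0.406  0.976  0.756] [ 0.5253 -0.2389  0.2165] fingers dir [ 0.028  0.024 -0.999] yaw 2.7 [ 0.23  0.65 -1.22]
```

View pics/w2.png

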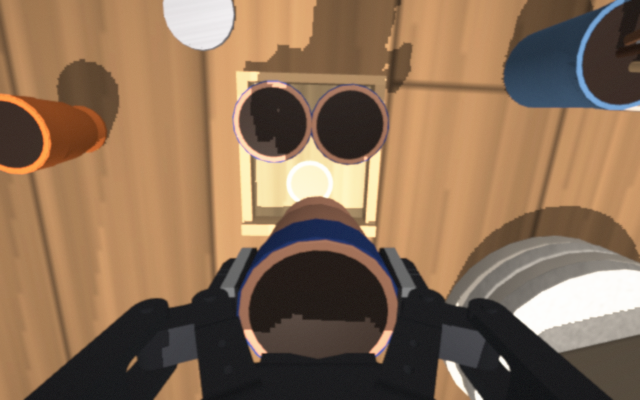

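Emit:
arm_command:
  motion:
    - [[-3,-8,0],-0.5]
    - [[-2,-3,-50],-0.5]
    - [[0,0,-50],-0.3]
    - [[0,0,-20],0]
    - [[0,0,0],0]

```text
clock: 6.92
tcp_pos: [0.5219, -0.2427, 0.0944]
orientation: [-1.182, 1.173, -1.179]
contact_force: [0.4, 1.3, -0.3]
grip_width: 0.0586
```

```bash
python3 tray.py
```

```text
[-0.141  0.59   0.653  1.966 -0.576  0.755  0.894] [ 0.5219 -0.2427  0.0944] fingers dir [ 0.031  0.027 -0.999] yaw 1.93 [ 0.4   1.26 -0.33]
```

Emit:
arm_command:
  motion:
    - [[-1,-6,-8],0]
    - [[0,-2,-8],0]
    - [[0,0,-5],0]
    - [[0,0,-1],0]
    - [[0,0,0],0]

```text
clock: 7.55
tcp_pos: [0.523, -0.2514, 0.0742]
orientation: [-1.18, 1.168, -1.182]
contact_force: [0.9, -0.2, -0.6]
grip_width: 0.0586
```

Emit:
arm_command:
  motion:
    - [[-2,1,-2],0]
    - [[0,0,-1.5],0]
    - [[0,0,0],0]

```text
clock: 7.92
tcp_pos: [0.5211, -0.2503, 0.0709]
orientation: [-1.18, 1.167, -1.182]
contact_force: [0.2, 0.6, -0.3]
grip_width: 0.0587
```

Emit:
arm_command:
  motion:
    - [[0,0,0],0]
    - [[0,0,0],0]
    - [[0,0,0],0]
    - [[0,0,0],0]
  fingers: 1

```text
clock: 8.43
tcp_pos: [0.5214, -0.2505, 0.0712]
orientation: [-1.18, 1.167, -1.182]
contact_force: [-0.2, 0.3, -0.4]
grip_width: 0.0856
```

Emit:
arm_command:
  motion:
    - [[0,0,15],0]
    - [[0,0,40],0]
    - [[0,0,50],0]
    - [[0,0,30],0]
    - [[0,-50,0],0]
    - [[2,-40,0],0]
    - [[0,0,0],0]

```text
clock: 9.3
tcp_pos: [0.5241, -0.3422, 0.2176]
orientation: [-1.179, 1.161, -1.184]
contact_force: [0.1, -0.3, -0.3]
grip_width: 0.0851
```

```bash
python3 tray.py; cat > cups.py <<'E'
from h import *
def rects(W,I):
    m=(W[...,2]>.024)&(W[...,2]<.04)&(abs(W[...,0]-.52)<.1)&(W[...,1]<-.12)&(W[...,1]>-.302)
    print("tray",cv2.minAreaRect(W[m][:,:2].astype(np.float32)))
    m=(W[...,2]>.04)&(W[...,2]<.05)&(abs(W[...,0]-.52)<.04)&(W[...,1]<-.30)&(W[...,1]>-.38)
    q=W[m];print("handle",len(q),cv2.minAreaRect(q[:,:2].astype(np.float32)))
    m=(W[...,2]>.088)&(W[...,2]<.102)&(abs(W[...,0]-.52)<.07)&(W[...,1]<-.14)&(W[...,1]>-.285)
    q=W[m];
    for c in((.548,-.176),(.4906,-.176),(.521,-.25)):
        s=q[np.hypot(*(q[:,:2]-c).T)<.036];print("cup",len(s),cv2.minEnclosingCircle(s[:,:2].astype(np.float32)) if len(s) else 0)
f=cam("wrist");save(f,"w3.png");rects(cloud(f),f)
E
python3 cups.py
```

```text
[-0.052  0.512  0.768  1.765 -0.464  1.023  0.934] [ 0.5241 -0.3422  0.2176] fingers dir [ 0.042  0.024 -0.999] yaw 2.17 [ 0.12 -0.32 -0.31]
tray ((0.5217391848564148, -0.23787516355514526), (0.14048142731189728, 0.1246798187494278), 1.3351080417633057)
handle 1511 ((0.5236889123916626, -0.32622358202934265), (0.0279658492654562, 0.052891805768013), 1.2590298652648926)
cup 1189 ((0.5499666929244995, -0.19266539812088013), 0.025452055037021637)
cup 967 ((0.4925791025161743, -0.19557803869247437), 0.023692095652222633)
cup 5560 ((0.5224804282188416, -0.25053101778030396), 0.03088596649467945)
```

View pics/w3.png

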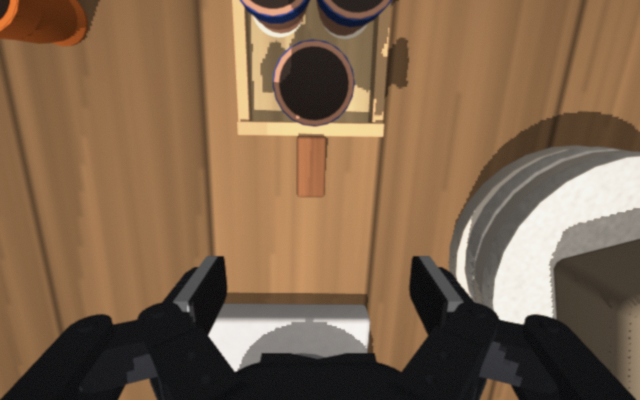

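Emit:
arm_command:
  motion:
    - [[0,1,-40],-0.4]
    - [[0,1,-50],-0.4]
    - [[0,0,-40],0]
    - [[0,0,-25],0]
    - [[0,0,-10],0]
    - [[0,0,0],0]

```text
clock: 10.1
tcp_pos: [0.5274, -0.3301, 0.051]
orientation: [-1.17, 1.164, -1.185]
contact_force: [0.1, 0.3, -0.3]
grip_width: 0.0856
```

```bash
python3 tray.py
```

```text
[ 0.054  0.709  0.598  1.872 -0.656  0.739  1.071] [ 0.5274 -0.3301  0.051 ] fingers dir [ 0.046  0.029 -0.999] yaw 1.89 [ 0.06  0.34 -0.34]
```

Emit:
arm_command:
  motion:
    - [[-2,-5,-8],-0.3]
    - [[-2,-5,-8],-0.3]
    - [[0,0,-5],0]
    - [[0,0,0],0]

```text
clock: 10.6
tcp_pos: [0.5246, -0.3417, 0.0315]
orientation: [-1.164, 1.168, -1.197]
contact_force: [0.2, 0.3, -0.3]
grip_width: 0.0856
```

```bash
python3 tray.py
```

```text
[ 0.091  0.739  0.574  1.869 -0.682  0.709  1.099] [ 0.5246 -0.3417  0.0315] fingers dir [ 0.05   0.026 -0.998] yaw 1.25 [ 0.2   0.27 -0.33]
```

Emit:
arm_command:
  motion:
    - [[0,0,0],0]
    - [[0,0,0],0]
    - [[0,0,0],0]
    - [[0,0,0],0]
    - [[0,0,0],0]
    - [[0,0,0],0]
  fingers: -1
  grip_force: 120

```text
clock: 11.35
tcp_pos: [0.5246, -0.3419, 0.0335]
orientation: [-1.163, 1.167, -1.196]
contact_force: [0.3, -1.2, -0.5]
grip_width: 0.0261
```

Emit:
arm_command:
  motion:
    - [[0,0,8],0]
    - [[0,0,15],0]
    - [[0,0,20],0]
    - [[0,0,20],0]
    - [[0,0,0],0]

```text
clock: 11.98
tcp_pos: [0.5245, -0.3423, 0.1009]
orientation: [-1.164, 1.166, -1.198]
contact_force: [-0.3, -0.8, -4.1]
grip_width: 0.0259
```

```bash
python3 tray.py; cat > lev.py <<'E'
from h import *
# tray plane & level from side/scene clouds: floor/strip tops
def seg(name,png):
    o=r.get_obs();f=cam(name);W=cloud(f);t=o["tcp_pos"];save(f,png)
    I=cv2.cvtColor(f["frame"],cv2.COLOR_RGB2HSV);Q=W-t
    lo=(I[...,0]>14)&(I[...,0]<32)&(I[...,1]>60)&(I[...,1]<160)&(I[...,2]>120)
    m=(abs(Q[...,0])<.1)&(Q[...,1]>.03)&(Q[...,1]<.23)&(Q[...,2]>-.05)&(Q[...,2]<.03)
    return W,m,t
for n in("side","scene"):
    W,m,t=seg(n,n+"L.png");q=W[m]-t
    for nm,s in(("front",(q[:,1]<.062)&(q[:,1]>.042)),("left",(q[:,0]<-.058)&(q[:,1]>.06)),("right",(q[:,0]>.058)&(q[:,1]>.06))):
        s=q[s]
        if len(s)>20: print(n,nm,len(s),"top z pct",np.percentile(s[:,2],[50,90,97]).round(4),"x",np.percentile(s[:,0],[2,98]).round(3),"y",np.percentile(s[:,1],[2,98]).round(3))
    s=q[(q[:,2]>-.012)&(q[:,2]<.012)]
    print(n,"rim rect",cv2.minAreaRect(s[:,:2].astype(np.float32)))
E
python3 lev.py
```

```text
[ 0.033  0.648  0.658  1.849 -0.603  0.819  1.035] [ 0.5245 -0.3423  0.1009] fingers dir [ 0.051  0.025 -0.998] yaw 1.3 [-0.35 -0.82 -4.05]
side front 282 top z pct [-0.0113  0.0024  0.0034] x [-0.073  0.024] y [0.048 0.061]
side left 612 top z pct [-0.0055 -0.0028  0.0205] x [-0.076 -0.058] y [0.067 0.206]
side rim rect ((-0.048249658197164536, 0.12909716367721558), (0.05417703092098236, 0.1628120392560959), 1.4637585878372192)
scene front 422 top z pct [0.0046 0.007  0.0132] x [-0.067  0.069] y [0.043 0.062]
scene left 89 top z pct [-0.0146 -0.0027 -0.0017] x [-0.073 -0.058] y [0.123 0.141]
scene right 907 top z pct [-0.012  -0.0005  0.0005] x [0.059 0.069] y [0.062 0.206]
scene rim rect ((-0.0033646076917648315, 0.11886709928512573), (0.14407414197921753, 0.1779657006263733), 1.2165721654891968)
```

View pics/sideL.png

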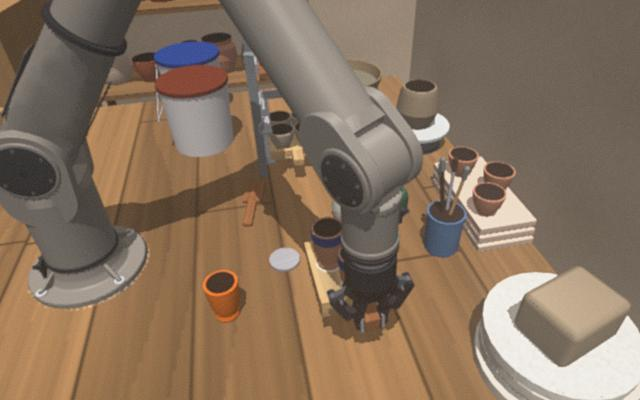

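```bash
python3 - <<'E'
from h import *
for n in("scene","side"):
    for k in "01":
        P=np.load(n+k+".npy").reshape(-1,3)
        for nm,x0,x1 in(("L",.38,.44),("R",.55,.61)):
            for z0,z1 in((.146,.153),(.156,.172)):
                q=P[(P[:,2]>z0)&(P[:,2]<z1)&(P[:,0]>x0)&(P[:,0]<x1)&(P[:,1]>.19)&(P[:,1]<.42)]
                print(n,k,nm,z0,len(q),end=": ")
                for y in np.arange(.195,.42,.025):
                    s=q[abs(q[:,1]-y)<.0125]
                    if len(s)>3: print("y%.2f[%d] %.3f %.3f %.3f"%(y,len(s),*np.percentile(s[:,0],[5,50,95])),end=" | ")
                print()
# posts at various heights: front corners
P=np.concatenate([np.load(n+"0.npy").reshape(-1,3) for n in("scene","side")])
for nm,x0,x1 in(("L",.375,.43),("R",.565,.615)):
    for z0,z1 in((.02,.06),(.09,.13),(.2,.28),(.3,.334)):
        q=P[(P[:,2]>z0)&(P[:,2]<z1)&(P[:,0]>x0)&(P[:,0]<x1)&(P[:,1]>.19)&(P[:,1]<.43)]
        f=q[q[:,1]<.29];b=q[q[:,1]>.36]
        print(nm,z0,[ (len(a),np.percentile(a[:,:2],[3,97],axis=0).round(3).tolist()) for a in(f,b) if len(a)>5])
# board: orange-brown board front edge z .295-.315
q=P[(P[:,2]>.296)&(P[:,2]<.318)&(P[:,0]>.40)&(P[:,0]<.58)&(P[:,1]>.1)&(P[:,1]<.25)]
print("board",len(q));
for x in np.arange(.41,.58,.02):
    s=q[abs(q[:,0]-x)<.01]
    if len(s)>3:print(x.round(2),len(s),np.percentile(s[:,1],[3,20]).round(3))
E
```

```text
scene 0 L 0.146 270: y0.22[41] 0.401 0.415 0.430 | y0.24[50] 0.410 0.422 0.431 | y0.27[46] 0.412 0.425 0.431 | y0.29[41] 0.412 0.426 0.433 | y0.32[46] 0.414 0.426 0.434 | y0.34[35] 0.415 0.425 0.435 | y0.37[4] 0.415 0.416 0.420 | y0.39[6] 0.431 0.436 0.438 | 
scene 0 L 0.156 321: y0.22[44] 0.399 0.405 0.409 | y0.24[61] 0.390 0.410 0.414 | y0.27[46] 0.407 0.413 0.415 | y0.29[46] 0.409 0.414 0.417 | y0.32[43] 0.412 0.414 0.416 | y0.34[44] 0.413 0.416 0.418 | y0.37[11] 0.412 0.417 0.419 | y0.39[9] 0.430 0.437 0.439 | 
scene 0 R 0.146 163: y0.22[20] 0.551 0.557 0.572 | y0.24[33] 0.570 0.592 0.595 | y0.27[5] 0.572 0.574 0.575 | y0.29[16] 0.572 0.573 0.576 | y0.32[20] 0.572 0.574 0.576 | y0.34[16] 0.574 0.575 0.576 | y0.37[17] 0.574 0.576 0.578 | y0.39[35] 0.576 0.596 0.601 | 
scene 0 R 0.156 450: y0.22[40] 0.569 0.576 0.579 | y0.24[82] 0.571 0.591 0.595 | y0.27[14] 0.569 0.573 0.574 | y0.29[52] 0.570 0.573 0.575 | y0.32[52] 0.571 0.574 0.576 | y0.34[48] 0.571 0.575 0.576 | y0.37[48] 0.572 0.576 0.578 | y0.39[108] 0.552 0.588 0.600 | 
scene 1 L 0.146 260: y0.22[42] 0.402 0.417 0.430 | y0.2
[... 3007 characters left out ...]
(468, [[0.385, 0.241], [0.409, 0.259]])]
L 0.3 [(354, [[0.386, 0.191], [0.429, 0.275]]), (182, [[0.391, 0.37], [0.423, 0.408]])]
R 0.02 [(193, [[0.566, 0.233], [0.592, 0.288]]), (251, [[0.575, 0.362], [0.6, 0.406]])]
R 0.09 [(230, [[0.571, 0.234], [0.595, 0.255]]), (175, [[0.579, 0.385], [0.601, 0.407]])]
R 0.2 [(744, [[0.571, 0.234], [0.595, 0.255]]), (468, [[0.578, 0.386], [0.601, 0.407]])]
R 0.3 [(479, [[0.566, 0.232], [0.595, 0.286]]), (403, [[0.567, 0.366], [0.6, 0.406]])]
board 1973
0.41 121 [0.189 0.192]
0.43 192 [0.188 0.19 ]
0.45 177 [0.187 0.189]
0.47 226 [0.187 0.189]
0.49 235 [0.186 0.188]
0.51 212 [0.185 0.187]
0.53 222 [0.184 0.187]
0.55 314 [0.184 0.187]
0.57 274 [0.187 0.2  ]
```

Emit:
arm_command:
  motion:
    - [[0,0,15],0]
    - [[0,0,25],0]
    - [[0,0,25],0]
    - [[0,5,20],0]
    - [[-2,15,10],0]
    - [[-4,25,0],-0.5]
    - [[-5,30,0],-0.5]
    - [[-5,35,0],-0.5]
    - [[-5,35,0],-0.5]
    - [[-5,35,0],-0.5]
    - [[-5,35,0],-0.4]
    - [[-5,35,0],-0.3]
    - [[-3,30,0],-0.2]
    - [[-3,20,0],0]
    - [[-2,10,0],0]
    - [[0,0,0],0]

```text
clock: 14.08
tcp_pos: [0.4708, -0.0185, 0.2002]
orientation: [-1.139, 1.223, -1.232]
contact_force: [0.9, -0.3, -4.7]
grip_width: 0.0261
```

```bash
python3 tray.py; python3 lev.py
```

```text
[-0.817  0.237  0.866  2.144 -0.29   0.824  0.19 ] [ 0.4708 -0.0185  0.2002] fingers dir [ 0.04   0.031 -0.999] yaw -2.19 [ 0.88 -0.28 -4.72]
side front 486 top z pct [-0.0158  0.0035  0.0111] x [-0.069  0.068] y [0.045 0.058]
side left 90 top z pct [-0.0022 -0.0005  0.0035] x [-0.069 -0.058] y [0.062 0.211]
side right 49 top z pct [-0.0023 -0.0008 -0.0002] x [0.059 0.074] y [0.072 0.204]
side rim rect ((0.0019808709621429443, 0.12183476984500885), (0.1815495640039444, 0.13990949094295502), 87.96026611328125)
scene front 425 top z pct [-0.0002  0.0059  0.0113] x [-0.058  0.072] y [0.043 0.061]
scene left 52 top z pct [-0.0057 -0.0003  0.0041] x [-0.068 -0.058] y [0.061 0.086]
scene right 839 top z pct [-0.0103  0.0001  0.0224] x [0.059 0.077] y [0.063 0.203]
scene rim rect ((0.00448579341173172, 0.11977806687355042), (0.1784742921590805, 0.14237284660339355), 87.48413848876953)
```

Emit:
arm_command:
  motion:
    - [[5,0,-6],0]
    - [[5,5,-6],0]
    - [[1,10,-2],0]
    - [[0.5,12,0],0]
    - [[0.5,10,0],0]
    - [[0,0,0],0]

```text
clock: 14.92
tcp_pos: [0.4842, 0.0184, 0.1849]
orientation: [-1.138, 1.225, -1.236]
contact_force: [0.3, -0.3, -4.1]
grip_width: 0.0262
```

```bash
python3 tray.py; python3 lev.py
```

```text
[-0.848  0.292  0.832  2.131 -0.34   0.798  0.153] [0.4842 0.0184 0.1849] fingers dir [ 0.04   0.029 -0.999] yaw -2.45 [ 0.35 -0.28 -4.07]
side front 463 top z pct [-0.0154  0.0037  0.0093] x [-0.069  0.069] y [0.045 0.059]
side left 416 top z pct [-0.0059  0.018   0.0262] x [-0.099 -0.06 ] y [0.078 0.229]
side right 188 top z pct [-0.0031  0.0222  0.0275] x [0.06  0.099] y [0.075 0.227]
side rim rect ((-0.0032735317945480347, 0.1290077567100525), (0.19609348475933075, 0.1986904740333557), 88.18417358398438)
scene front 401 top z pct [-0.0007  0.0058  0.0125] x [-0.041  0.072] y [0.043 0.061]
scene left 50 top z pct [-0.0046 -0.0002  0.0002] x [-0.067 -0.058] y [0.066 0.09 ]
scene right 965 top z pct [-0.0111  0.0085  0.0237] x [0.059 0.097] y [0.064 0.218]
scene rim rect ((0.013276241719722748, 0.13119395077228546), (0.19958040118217468, 0.1431436389684677), 80.68905639648438)
```

View pics/sideL.png

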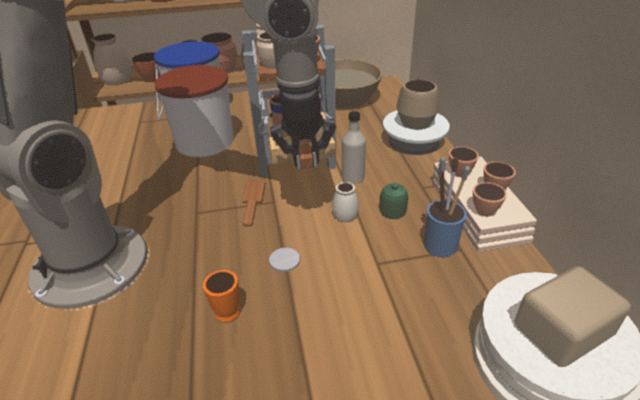

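Emit:
arm_command:
  motion:
    - [[-2,8,0],0.3]
    - [[0,15,0],0]
    - [[0.6,15,0],0]
    - [[0.6,15,0],0]
    - [[0.6,15,0],0]
    - [[0,0,0],0]

```text
clock: 15.78
tcp_pos: [0.4837, 0.0911, 0.1852]
orientation: [-1.14, 1.221, -1.232]
contact_force: [-0.2, -0.3, -4.7]
grip_width: 0.0259
```

```bash
python3 tray.py
```

```text
[-0.981  0.301  0.815  2.117 -0.337  0.798  0.004] [0.4837 0.0911 0.1852] fingers dir [ 0.04   0.03  -0.999] yaw -2.16 [-0.15 -0.25 -4.75]
```

Emit:
arm_command:
  motion:
    - [[0.4,12,0],0]
    - [[0.5,12,0],0]
    - [[0.5,10,0],0]
    - [[0.2,7,0],0]
    - [[0,0,0],0]

```text
clock: 16.4
tcp_pos: [0.4853, 0.1344, 0.1851]
orientation: [-1.14, 1.222, -1.233]
contact_force: [-0.3, -0.9, -4.0]
grip_width: 0.0262
```

```bash
python3 tray.py
```

```text
[-1.047  0.321  0.802  2.093 -0.345  0.804 -0.076] [0.4853 0.1344 0.1851] fingers dir [ 0.04   0.029 -0.999] yaw -2.2 [-0.28 -0.85 -4.04]
```

Emit:
arm_command:
  motion:
    - [[0,0,-1.5],0]
    - [[0,0,-1.5],0]
    - [[0,0,0],0]

```text
clock: 16.77
tcp_pos: [0.4853, 0.1339, 0.1822]
orientation: [-1.139, 1.224, -1.233]
contact_force: [-0.7, 1.4, -0.8]
grip_width: 0.0264
```

Emit:
arm_command:
  motion:
    - [[0,0,-1],0]
    - [[0,0,0],0]

```text
clock: 17.02
tcp_pos: [0.4855, 0.1338, 0.1817]
orientation: [-1.138, 1.225, -1.233]
contact_force: [-1.1, 0.0, 1.0]
grip_width: 0.0262
```

Emit:
arm_command:
  motion:
    - [[0,0,0],0]
    - [[0,0,0],0]
    - [[0,0,0],0]
    - [[0,0,0],0]
  fingers: 0.3

```text
clock: 17.52
tcp_pos: [0.487, 0.1338, 0.1824]
orientation: [-1.134, 1.223, -1.235]
contact_force: [-0.3, -0.2, -0.5]
grip_width: 0.0558
```

Emit:
arm_command:
  motion:
    - [[-0.3,-10,0],0]
    - [[-0.6,-20,0],0]
    - [[-1,-30,0],0]
    - [[-1,-35,0],0]
    - [[-1,-20,0],0]
    - [[0,0,0],10]
    - [[0,0,0],10]
    - [[0,0,0],10]
    - [[0,0,0],10]
    - [[0,0,0],10]
    - [[0,0,0],10]
    - [[0,0,0],10]
    - [[0,0,0],10]
    - [[0,0,0],10]
    - [[0,0,0],0]

```text
clock: 19.4
tcp_pos: [0.4771, -0.0084, 0.1829]
orientation: [-1.529, 0.034, 0.014]
contact_force: [0.2, -0.2, 0.5]
grip_width: 0.0553
```

```bash
python3 tray.py; python3 - <<'E'
from h import *
f=cam("side");save(f,"s5.png");W=cloud(f);cv2.imwrite("pics/s5c.png",cv2.resize(f["frame"][20:220,200:420,::-1],None,fx=2.7,fy=2.7,interpolation=cv2.INTER_CUBIC))
for n in("side","scene","wrist"):
    f=cam(n);W=cloud(f).reshape(-1,3)
    q=W[(W[:,2]>.188)&(W[:,2]<.2)&(abs(W[:,0]-.487)<.03)&(W[:,1]>.11)&(W[:,1]<.2)]
    if len(q)>5: print(n,"handle",len(q),np.percentile(q,[2,98],axis=0).round(4).tolist())
E
```

```text
[-0.481  0.266  0.467  2.086 -0.213  0.858  1.674] [ 0.4771 -0.0084  0.1829] fingers dir [-0.031  0.042 -0.999] yaw 89.23 [ 0.16 -0.19  0.47]
side handle 8 [[0.4601, 0.1277, 0.1882], [0.4715, 0.1827, 0.1944]]
scene handle 236 [[0.4712, 0.1221, 0.1881], [0.5035, 0.1985, 0.1974]]
wrist handle 2060 [[0.471, 0.1224, 0.1883], [0.4974, 0.135, 0.1948]]
```

View pics/s5c.png

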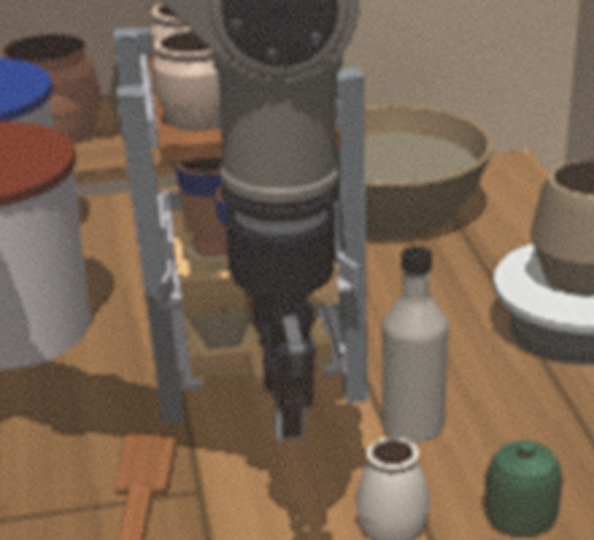

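Emit:
arm_command:
  motion:
    - [[2,0,-4],-0.5]
    - [[2,10,-4],-0.5]
    - [[2,15,-3],0]
    - [[1,15,0],0]
    - [[0,8,0],0]
    - [[0,0,0],0]
  fingers: 1

```text
clock: 20.35
tcp_pos: [0.4844, 0.0459, 0.1707]
orientation: [-1.529, 0.049, -0.0]
contact_force: [0.7, -0.4, -0.2]
grip_width: 0.0856
```

```bash
python3 tray.py
```

```text
[-0.561  0.297  0.44   2.078 -0.232  0.832  1.563] [0.4844 0.0459 0.1707] fingers dir [-0.031  0.042 -0.999] yaw 88.17 [ 0.73 -0.44 -0.17]
```

Emit:
arm_command:
  motion:
    - [[0.2,8,0],0]
    - [[0.2,7,0],0]
    - [[0.3,6,0],0]
    - [[0.3,6,0],0]
    - [[0.3,6,0],0]
    - [[0.3,6,0],0]
    - [[0.3,6,0],0]
    - [[0.3,6,0],0]

```text
clock: 21.35
tcp_pos: [0.487, 0.097, 0.171]
orientation: [-1.531, 0.052, -0.004]
contact_force: [0.9, -3.5, 0.8]
grip_width: 0.0854
```

```bash
cat > hd.py <<'E'
from h import *
for n in("scene","wrist","side"):
    f=cam(n);W=cloud(f).reshape(-1,3);save(f,n+"H.png")
    q=W[(W[:,2]>.189)&(W[:,2]<.199)&(abs(W[:,0]-.487)<.025)&(W[:,1]>.10)&(W[:,1]<.24)]
    if len(q)>5: print(n,"handle",len(q),np.percentile(q,[2,98],axis=0).round(4).tolist())
    q=W[(W[:,2]>.19)&(W[:,2]<.25)&(abs(W[:,0]-.49)<.09)&(W[:,1]>.20)&(W[:,1]<.41)]
    if len(q)>5: print(n,"cups",len(q),np.percentile(q,[2,98],axis=0).round(4).tolist())
E
python3 tray.py;python3 hd.py
```

```text
[-0.643  0.308  0.421  2.059 -0.231  0.833  1.455] [0.487 0.097 0.171] fingers dir [-0.03   0.04  -0.999] yaw 87.93 [ 0.93 -3.49  0.76]
scene handle 243 [[0.4757, 0.1372, 0.1892], [0.5086, 0.2374, 0.1984]]
scene cups 1332 [[0.405, 0.2088, 0.1917], [0.5782, 0.3527, 0.249]]
wrist handle 9353 [[0.4732, 0.1398, 0.1896], [0.4985, 0.2114, 0.197]]
wrist cups 1901 [[0.474, 0.2002, 0.1906], [0.5, 0.2129, 0.1949]]
side handle 64 [[0.4687, 0.1415, 0.1896], [0.4795, 0.2383, 0.1982]]
side cups 584 [[0.4014, 0.2316, 0.191], [0.5786, 0.3279, 0.2477]]
```

Emit:
arm_command:
  motion:
    - [[0.2,5,0],0]
    - [[0.2,5,0],0]
    - [[0.2,5,0],0]
    - [[0.2,5,0],0]

```text
clock: 22.0
tcp_pos: [0.4878, 0.1178, 0.171]
orientation: [-1.531, 0.052, -0.004]
contact_force: [0.0, -3.3, 1.2]
grip_width: 0.0853
```

Emit:
arm_command:
  motion:
    - [[0.1,3,0],0]
    - [[0.1,3,0],0]

```text
clock: 22.25
tcp_pos: [0.488, 0.1244, 0.171]
orientation: [-1.531, 0.052, -0.004]
contact_force: [0.7, -1.9, 0.2]
grip_width: 0.0852
```

Emit:
arm_command:
  motion:
    - [[0,3,0],0]
    - [[0,2,0],0]

```text
clock: 22.5
tcp_pos: [0.4879, 0.1283, 0.171]
orientation: [-1.533, 0.053, -0.004]
contact_force: [-1.1, -10.4, 4.5]
grip_width: 0.0854
```

```bash
python3 tray.py;python3 hd.py
```

```text
[-0.691  0.319  0.409  2.042 -0.231  0.837  1.393] [0.4879 0.1283 0.171 ] fingers dir [-0.03   0.039 -0.999] yaw 87.89 [ -1.05 -10.43   4.54]
scene handle 190 [[0.4758, 0.1687, 0.1898], [0.5024, 0.2382, 0.1979]]
scene cups 1326 [[0.4064, 0.2094, 0.1915], [0.5776, 0.3844, 0.2487]]
wrist handle 9102 [[0.4739, 0.1698, 0.1896], [0.499, 0.2389, 0.1972]]
wrist cups 6449 [[0.4741, 0.2008, 0.1908], [0.4993, 0.2416, 0.195]]
side handle 40 [[0.4718, 0.1815, 0.1892], [0.48, 0.2372, 0.1962]]
side cups 546 [[0.4013, 0.22, 0.191], [0.5788, 0.3909, 0.2484]]
```

Emit:
arm_command:
  motion:
    - [[0,3,0],0]
    - [[0,0,0],0]

```text
clock: 22.9
tcp_pos: [0.4877, 0.1279, 0.1712]
orientation: [-1.535, 0.056, -0.006]
contact_force: [0.9, -0.2, 1.4]
grip_width: 0.0857
```

Emit:
arm_command:
  motion:
    - [[0,-10,0],0]
    - [[0,-25,0],0]
    - [[0,-40,0],0]
    - [[0,-50,10],0]
    - [[0,-50,30],0]
    - [[0,-40,40],0]
    - [[0,0,40],0]
    - [[0,0,0],0]

```text
clock: 23.9
tcp_pos: [0.4861, -0.0913, 0.2946]
orientation: [-1.53, 0.051, -0.003]
contact_force: [-0.1, 0.1, -0.6]
grip_width: 0.0854
```

```bash
python3 tray.py;python3 - <<'E'
from h import *
ims=[]
for n,(y,x) in(("scene",(70,340)),("side",(30,220))):
    f=cam(n);I=f["frame"];save(f,n+"F.png");W=cloud(f);ims.append(cv2.resize(I[y:y+160,x:x+150,::-1],(390,416),interpolation=cv2.INTER_CUBIC))
    Q=W.reshape(-1,3)
    q=Q[(Q[:,2]>.188)&(Q[:,2]<.2)&(abs(Q[:,0]-.49)<.03)&(Q[:,1]>.12)&(Q[:,1]<.25)];print(n,"handle",len(q),np.percentile(q,[2,98],axis=0).round(4).tolist())
    h=cv2.cvtColor(I,cv2.COLOR_RGB2HSV);b=(h[...,0]>100)&(h[...,0]<130)&(h[...,1]>90)&(W[...,2]>.18)&(W[...,2]<.27)&(abs(W[...,0]-.49)<.1)&(W[...,1]<.42)&(W[...,1]>.15)
    k,l,s,c=cv2.connectedComponentsWithStats(b.astype(np.uint8))
    for i in range(1,k):
        if s[i,4]>8:p=W[l==i];print("blue",s[i,4],np.percentile(p,[5,95],axis=0).round(3).tolist())
    for nm,c,rad in(("vase",(.570,.037),.05),("jar",(.69,.01),.05),("bottle",(.628,.184),.05),("brush",(.74,-.14),.05)):
        O=np.load(n+"0.npy").reshape(-1,3);g=lambda P:np.median(P[(np.hypot(P[:,0]-c[0],P[:,1]-c[1])<rad)&(P[:,2]>.02)],axis=0)
        print(nm,((g(Q)-g(O))*1000).round(1))
cv2.imwrite("pics/fin.png",np.hstack(ims))
E
```

```text
[-0.398  0.156  0.546  1.925 -0.129  1.122  1.739] [ 0.4861 -0.0913  0.2946] fingers dir [-0.03   0.041 -0.999] yaw 87.99 [-0.08  0.11 -0.65]
scene handle 202 [[0.4737, 0.1829, 0.1884], [0.5017, 0.2411, 0.197]]
blue 110 [[0.486, 0.254, 0.228], [0.517, 0.276, 0.243]]
blue 133 [[0.518, 0.329, 0.228], [0.547, 0.366, 0.243]]
vase [-0.3 -0.1  0.4]
jar [0.2 0.3 0.1]
bottle [0.1 0.1 0. ]
brush [-0.  0. -0.]
side handle 160 [[0.4719, 0.1842, 0.1885], [0.4994, 0.2426, 0.1964]]
blue 15 [[0.485, 0.254, 0.229], [0.494, 0.259, 0.24]]
blue 10 [[0.471, 0.257, 0.228], [0.48, 0.264, 0.234]]
vase [-0.2 -0.   0.5]
jar [-0.2 -0.1  0. ]
bottle [-0.2 -0.1  0.2]
brush [-0.2 -0.5  0.1]
```

View pics/fin.png

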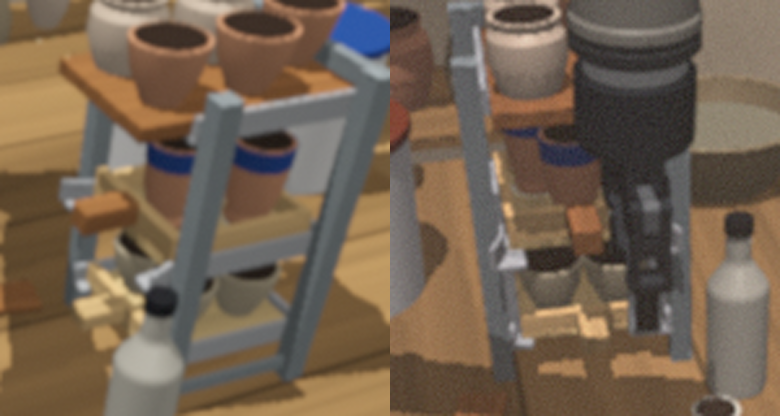

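```bash
python3 -c "
from bench import r
print(r.hand_in())"
```

```text
the job is handed in; nothing more can be done
None
```

I placed the blue-rimmed cup in the tray's front place, carried the tray level to the rack's middle tier and pushed it home against the back stop. I then backed the arm away and handed the job in at about 24 s. No verdict was reported.

**How the push was done:** the commands cannot pitch the tool, so I could not lean it back under the board. I set the tray on the runners about 60 mm short of home and let go. I then turned the gripper 90° and pushed the handle's end with the back of an open finger.

**Last checks:**
- **Tray home:** pushing took about 3 N, rose to 10 N at the stop, and a further 3 mm push command moved nothing. The handle end is at y = 0.183–0.184 m, against about 0.1825 m expected, so the tray is home within about 2 mm.
- **Cups:** in the final pictures the front cup and one back cup clearly stand upright. The other back cup is only partly visible between the rack parts.
- **Other things:** the vase, jar, bottle and brush pot moved less than 1 mm. I did not measure the paddle or the kidney, but nothing went near them.
- **Disagreement:** the scene and side cameras differ by about 2–3 mm sideways. That is well inside the 12 mm allowed.
- **Tool tilt:** the tool drifted to a tilt of up to about 0.05 rad during the moves. The tray still measured about level before it went in (about 0.02 rad of roll at most).

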